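# Dial the code on a jewellery lockbox and spring its lid

### The arm

A 6-joint arm with a two-finger parallel gripper is mounted at the origin on the work surface. World frame = base frame: x ahead of the robot, y to its left, z up, the work surface at z = 0. Lengths are in m, angles in rad, forces in N, time in s.
With the tool pointing down it reaches from about 0.3 to 0.775 m from the base axis. Payload 14.6 kg.
Tool frame: the origin (TCP) lies at the very end of the fingers, on their centre line; the grasp point (between the pads) lies 19 mm behind it; z points along the fingers, y is the direction in which the jaws open and shut (so a half turn about z gives the same grasp; the last joint's range is limited). The gripper opens to 94 mm and grips with 3 to 60 N. Pads are 16 mm wide; open, the fingers measure 119 mm over their backs; the gripper's body (75 mm by 177 mm) begins 78 mm behind the grasp point.
Start: joints at [1.168, 0.3, 1.521, -0, 1.321, -0.067], TCP at [0.181, 0.519, 0.205] pointing down, gripper open.
Joint ranges: [-3.03, 3.03], [-0.79, 2.21], [0.23, 2.52], [-1.04, 4.18], [0, 3.07], [-2.55, 2.55]. Speed limits (rad/s): [2.22, 2.22, 2.57, 3.14, 3.14, 3.14].

### API

Orientations are given as [roll, pitch, yaw] about the fixed x, y, z axes, in that order (R = Rz(yaw) Ry(pitch) Rx(roll)).
In Python, from station import ctrl, eyes gives the robot as it stands.
- The arm moves only by the tool jog_arm, never from a script. Its argument "moves" is a list of rows, each a list of 3 entries, a list of its own where there are three numbers: the shift along the world's x, y, z in mm, then the turn, a rotation vector about the world's x, y, z in units of 5 degrees (1.0 is 5 degrees), then the finger opening in mm, from 0 to 94. In form: [[[tx, ty, tz], [wx, wy, wz], jaw], ...]. A call has 1 to 5 rows; each row is the pose to reach, as a shift and turn from the pose commanded when the call began; what a row does not reach only later rows make up. A row lasts 1/12 s, in which the tool goes at most 41.7 mm and 7.16 degrees, less where a joint would pass 70% of its speed; a pose out of reach is approached as far as the arm can. A call with a gripper value outside its range is refused whole. The fingers move at their own pace and stop on an object; "squeeze" is the grip in N (left out, the last holds). Time passes only in rows, so rows that repeat a pose let the fingers close. It gives the time, the measured TCP pose, the force and the opening at its end, in the units of the state.
- ctrl.get_obs(): the state, without advancing time (a new reading comes with each control period).
- eyes.camera(name): name is "side" or "top"; returns a dict with "frame" (420x560x3 uint8, red, green, blue), "vertical_fov" (degrees; the focal length in pixels is half the picture's height over the tangent of half this angle, whatever the lens; pixels are square), "cx", "cy" (the principal point, pixels), "k1" (the pictures are not rectified: a ray, as slopes to the right and down, at radius r is drawn at 1 + k1 r^2 times it, then the intrinsics apply), "eye" and "attitude" of the camera in the world. Camera axes: x right, y down, z forward; pixel columns grow to the right and rows downward; lengths in m; the calibration is good to about 2 mm. A picture is of the moment at which its call begins. There is no depth.
- ctrl.hand_in(): hands the job in, once; it reports no verdict.
The state is a dict: "time_s": time; "qpos": joint angles; "joint_vel": joint speeds; "tau": joint torques, N m; "ee_pos": TCP position; "eef_rot": TCP orientation; "force": force on the tool from outside, world axes, zero at the start; "moment": the same for the moment, N m; "grip_width": finger opening in m.
Only numpy, scipy, OpenCV 4.12 (cv2) and the standard library are available. Lean on these libraries where they do the work, as an engineer would, in place of code of your own. Each camera call takes 0.05 s, during which the arm holds its last target.

### The job

Open the jewellery lockbox on the wardrobe shelf: its code is 7-4-1 and the two outer number wheels already stand right, so roll only the middle thumbwheel with light fingertip pressure until it clicks in with the 4 in its little window, then slide the catch to the right, without forcing it, until the lid springs ajar. Leave the things around the box where they are.

Things in the scene. Friction and masses are not known exactly. Their poses are not given: they have to be found in the camera images.
- lockbox: Dusty-rose metal jewellery lockbox, screwed down, 190 deep (x) x 240 wide (y) x 75 mm high. Origin: centre of its underside; own +x from the front (robot side) to the hinge side, +y to the left, z up. Front 66 mm (own x -95 to -29): level lock deck, top 75 mm up; the lid behind closes level with it. On the deck at own x -62, left to right: wheel rims at y +78, +34, -10, catch at y -80 mm.
- mid_slot (a point): Middle thumbwheel: point at deck level, mid-slot, straight above the axle (axes as lockbox). Wheels 48 mm in diameter on one axle along own y, sunk in the deck; only the top of each 14 mm wide black rim stands out, by 2 to 5 mm: it differs from box to box and must be felt or seen. Rigid, thin bearings: never press or squeeze over 18 N. A click takes 2.8 N along the rubber rim: press about 5 to 10 N (grip about 0.9).
- mid_window (a point): Centre of the middle wheel's number window, 12.6 mm (x) x 13 mm (y), at deck level, 16.5 mm to the right (own -y) of the rim's middle; the other windows lie likewise. One black digit, 9 mm high, on the cream number drum shows in it, upright for a viewer on the robot's side.
- wheel_mid (a joint): Angle of the middle wheel, rad, endless. 0 or a multiple of 6.283: the 4 is in the window. It grows as the wheel's top is rolled along the lockbox's +x (towards the lid); each +0.628 (15.1 mm of rim) brings the next higher number, after 9 the 0. A click spring draws it into the nearest number and holds it. At the start it is 2 to 8 numbers off: the shorter way differs.
- wheel_left (a joint): Angle of the left wheel in rad, same sense; 0 with the 7 in its window, as at the start.
- wheel_right (a joint): Angle of the right wheel in rad, same sense; 0 with the 1 in its window, as at the start.
- catch_thumb (a point): Centre of the catch's brass thumb piece, 18 (x) x 14 (y) x 9 mm high, 5.5 mm above the deck (its top 10 mm above it). It slides along the lockbox's -y (to the right), sprung back: 2 N to start, about 5 N at the end. The deck left of it is clear for 56 mm, up to the right wheel's rim. Never push it with more than 20 N.
- catch (a joint): Travel of the catch in m: 0 at rest, end stop at 0.010. It frees the lid from about 0.007 on. If a wheel is off its number, the bolt meets the wheel and the catch stops hard after 0.7 mm.
- lid (a joint): Opening angle of the lid in rad about its hinge along the far edge of the box (own x +93 mm, 71 mm up); 0 shut. Once freed it springs up by itself to about 0.5 (its front edge rises some 60 mm) in about 1 s and stays ajar.
- ring_cone: White ceramic ring cone, base 72 mm across, 95 mm high, beside the box on its left; loose. Origin: centre of its underside.
- hairpin_cup: Steel cup with hairpins, 66 mm across, 85 mm high (pins to 100 mm), beside the box on its right; loose. Origin: centre of its underside.
- comb: Black comb, 170 x 32 x 6 mm, lying in front of the box; loose. Origin: centre of its underside, own x along its length.
- lipstick_red: Closed dark-red lipstick tube, 21 mm across, 76 mm high, standing in the clear organizer (84 x 144 x 50 mm, fixed) left of the box; loose. Origin: centre of its underside. Farther left, 0.52 to 0.54 m along the lockbox's own +y, stands a fixed oval mirror, 150 mm wide and 275 mm high.
- lipstick_dark: Closed black lipstick tube, 21 mm across, 76 mm high, standing in the clear organizer left of the box; loose. Origin: centre of its underside.

How it is judged:
By the outcome, as a careful person would: the job done as asked, in the order asked, and still so for the second after the job is handed in, with the robot touching nothing.
It also fails if it takes over 67 s, if anything falls off the work surface, if the arm or the gripper's body presses on something with over 40 N, if the wrist force passes 120 N, or if a joint passes its speed limit or range.

## Working session

There is one attempt and no reset: what is moved stays moved. The work goes in short steps, Python scripts to look and compute and a tool call to move; the robot and the scene stay as the last step left them, time stands still between calls to the robot, and variables do not carry over. Pictures are saved under pics/ and viewed, and the job is handed in when it is done.

Besides the shell and the picture viewer there is one more tool, called as name(argument=value, ...), one argument or row to a line, values as JSON. jog_arm: Moves the arm, as the interface text tells. Its arguments: {"type":"object","properties":{"moves":{"type":"array","items":{"type":"array"}},"squeeze":{"type":"number"}},"required":["moves"]}

```bash
mkdir -p pics; ls
cat > h.py <<'E'
import numpy as np, cv2
from station import ctrl, eyes
E
python3 - <<'E'
from h import *
print(ctrl.get_obs())
for n in ("side","top"):
    c=eyes.camera(n); cv2.imwrite(f"pics/{n}0.png",c["frame"][:,:,::-1]); 
    np.save(f"{n}0.npy",c,allow_pickle=True)
    print({k:v for k,v in c.items() if k!="frame"})
E
```

```text
pics
{'time_s': 0.0, 'qpos': array([ 1.16838978e+00,  3.00447797e-01,  1.52156686e+00, -2.84648769e-05,
        1.32072807e+00, -6.65855899e-02]), 'joint_vel': array([ 0.00021999, -0.00198388, -0.0001827 ,  0.00192646, -0.00031245,
        0.00058899]), 'tau': array([-2.26878648e-03, -5.31816351e+01, -3.52730978e+01,  7.06924126e-02,
        2.46304966e-02, -4.87463228e-05]), 'ee_pos': array([0.18114779, 0.51903196, 0.20490514]), 'eef_rot': array([-3.14044330e+00, -4.90112812e-05,  2.80577873e+00]), 'force': array([-0.17164658, -0.41184074,  0.19816811]), 'moment': array([-0.033915  , -0.01585791, -0.00284894]), 'grip_width': 0.0934394170353156}
{'vertical_fov': 49.70579853318737, 'cx': 278.59399260899113, 'cy': 208.74410515146744, 'k1': 0.007445303004222912, 'eye': array([0.26174905, 0.9451554 , 0.79769939]), 'attitude': array([-2.259962  ,  0.00547214, -2.77608879])}
{'vertical_fov': 50.8718265640367, 'cx': 281.9379922772356, 'cy': 203.7294973040356, 'k1': 0.027883874062520998, 'eye': array([0.50670794, 0.09333704, 1.20150014]), 'attitude': array([-3.05421826,  0.01831148, -1.55713715])}
```

View pics/side0.png

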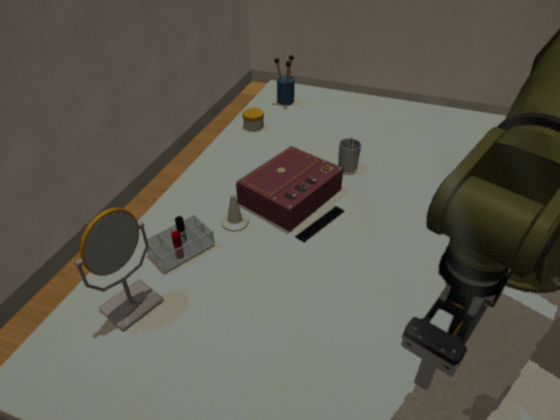

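View pics/top0.png

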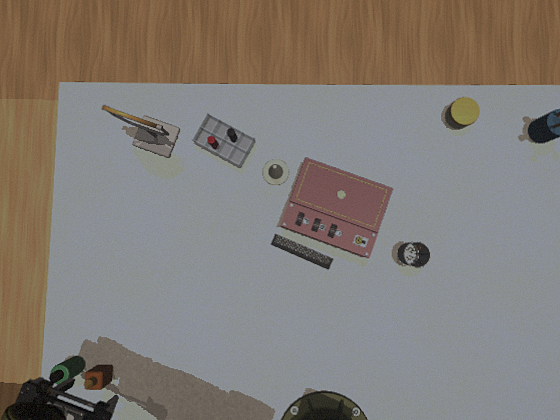

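```bash
cat >> h.py <<'E'
from scipy.spatial.transform import Rotation as Ro
from scipy.optimize import least_squares
def K(c):
    f=210/np.tan(np.radians(c["vertical_fov"])/2); return np.array([[f,0,c["cx"]],[0,f,c["cy"]],[0,0,1]])
def proj(c,P):
    R=Ro.from_euler('xyz',c["attitude"]).as_matrix()
    p=(np.atleast_2d(P)-c["eye"])@R
    return cv2.projectPoints(p,np.zeros(3),np.zeros(3),K(c),np.array([c["k1"],0,0,0]))[0][:,0]
def ray(c,uv):
    R=Ro.from_euler('xyz',c["attitude"]).as_matrix()
    n=cv2.undistortPoints(np.array([[uv]],float),K(c),np.array([c["k1"],0,0,0,0]))[0,0]
    return R@np.array([n[0],n[1],1])
def onz(c,uv,z):
    d=ray(c,uv); return c["eye"]+d*(z-c["eye"][2])/d[2]
def tri(c1,u1,c2,u2):
    f=lambda P: np.r_[proj(c1,P)[0]-u1,proj(c2,P)[0]-u2]
    r=least_squares(f,[.5,0,.07]); return r.x, r.fun
def load(n): return np.load(n+".npy",allow_pickle=True).item()
def crop(c,x0,y0,x1,y1,s,name):
    f=c["frame"][y0:y1,x0:x1,::-1]
    cv2.imwrite(f"pics/{name}.png",cv2.resize(f,None,fx=s,fy=s,interpolation=cv2.INTER_CUBIC))
E
python3 - <<'E'
from h import *
crop(load("top0"),265,145,405,275,5.5,"tc0")
crop(load("side0"),225,140,355,240,6,"sc0")
E
```

```text
(no output)
```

View pics/tc0.png

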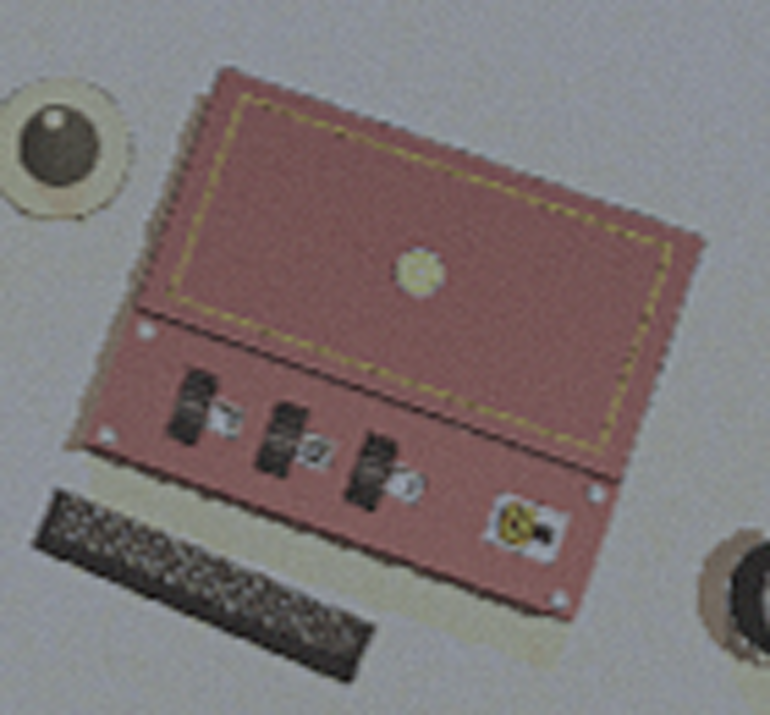

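View pics/sc0.png

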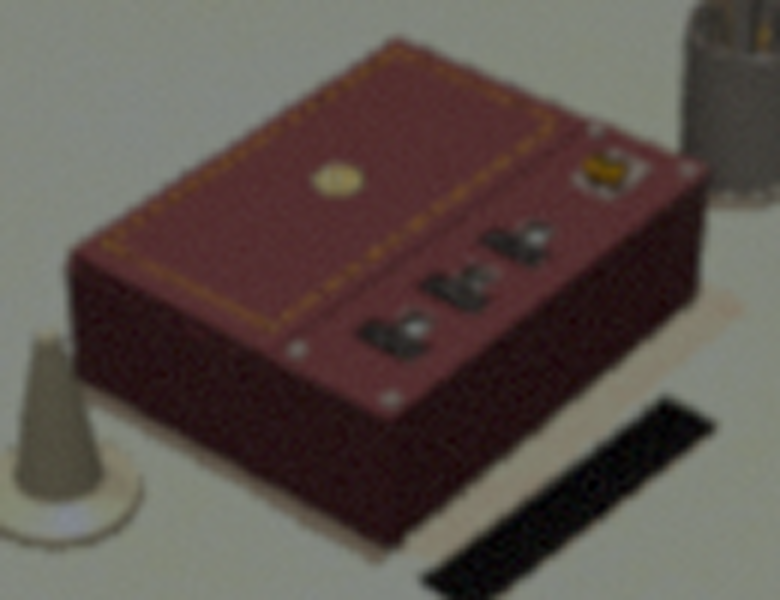

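```bash
cat > fit.py <<'E'
from h import *
t,s=load("top0"),load("side0")
ut=lambda x,y:np.array([(x+.5)/5.5-.5+265,(y+.5)/5.5-.5+145])
us=lambda x,y:np.array([(x+.5)/6-.5+225,(y+.5)/6-.5+140])
own=np.array([[95,120,75],[95,-120,75],[-95,-120,75],[-95,120,75],[-62,-80,85],[-29,0,75]])/1000
T=[ut(225,68),ut(705,240),ut(573,620),ut(83,447)]
S=[us(72,255),us(398,40),us(710,175),us(385,418)]
for i in range(4): print(tri(t,T[i],s,S[i]))
def pose(p): 
    R=Ro.from_euler('z',p[3]).as_matrix(); return lambda P: P@R.T+p[:3]
bt=[us(80,380),us(700,298),us(385,548)]; bo=np.array([[95,120,0],[-95,-120,0],[-95,120,0]])/1000
def res(p):
    g=pose(p)
    return np.r_[(proj(t,g(own[:4]))-T).ravel(),(proj(s,g(own[:4]))-S).ravel(),(proj(s,g(bo))-bt).ravel()]
r=least_squares(res,[.55,0,0,-.3]); print(r.x,r.fun.reshape(-1,2).round(2).tolist())
p=r.x; np.save("box.npy",p); g=pose(p)
q=np.array([[-62,78,77],[-62,34,77],[-62,-10,77],[-62,-80,85],[-62,17.5,75]])/1000
print(g(q).round(4)); 
print(((proj(t,g(q))+.5-[265,145])*5.5).round(0), ((proj(s,g(q))+.5-[225,140])*6).round(0))
E
python3 fit.py
```

```text
(array([0.72817903, 0.05608165, 0.07065183]), array([-0.03624441, -0.10105627,  0.11143909,  0.01479229]))
(array([ 0.64996844, -0.16756488,  0.07152583]), array([-0.14912289, -0.49926292,  0.61365062,  0.04621864]))
(array([ 0.47296827, -0.10591446,  0.0716023 ]), array([-0.09160276, -0.38579551,  0.44325706,  0.00689011]))
(array([0.55114272, 0.12113721, 0.07634277]), array([-0.32789506, -1.10801124,  1.13065132,  0.08136447]))
[ 0.60096722 -0.02434643 -0.00185294 -0.33867256] [[-0.46, -1.15], [0.6, -0.86], [0.04, 0.22], [-0.01, -1.09], [-0.89, -0.66], [0.56, -0.71], [1.01, -0.35], [1.18, 0.88], [-0.48, 0.06], [0.45, 0.44], [0.88, 1.35]]
[[ 0.5684  0.0698  0.0751]
 [ 0.5538  0.0283  0.0751]
 [ 0.5392 -0.0132  0.0751]
 [ 0.5159 -0.0792  0.0831]
 [ 0.5483  0.0128  0.0731]]
[[193. 406.]
 [282. 438.]
 [372. 471.]
 [518. 524.]
 [316. 451.]] [[395. 341.]
 [458. 294.]
 [518. 249.]
 [610. 167.]
 [481. 281.]]
```

Run:
```python
from h import *
a={n:np.mean([eyes.camera(n)["frame"].astype(float) for _ in range(14)],0) for n in ("top","side")}
np.savez("avg0.npz",**a)
f=np.clip(a["top"][210:250,290:345]*1.3,0,255).astype(np.uint8)[:,:,::-1]
cv2.imwrite("pics/tz.png",cv2.resize(f,None,fx=14,fy=14,interpolation=cv2.INTER_CUBIC))
f=np.clip(a["side"][170:205,280:325]*1.3,0,255).astype(np.uint8)[:,:,::-1]
cv2.imwrite("pics/sz.png",cv2.resize(f,None,fx=16,fy=16,interpolation=cv2.INTER_CUBIC))
# rectify the windows: 13x13mm patch from the top cam
t=load("top0");p=np.load("box.npy");R=Ro.from_euler('z',p[3]).as_matrix()
rows=[]
for y in (78,34,-10):
    N=130;o=9
    gx=-62+np.linspace(o,-o,N); gy=y-16.5+np.linspace(o,-o,N)
    X,Y=np.meshgrid(gx,gy,indexing='ij')
    P=np.stack([X,Y,0*X+75],-1).reshape(-1,3)/1000@R.T+p[:3]
    uv=proj(t,P).reshape(N,N,2).astype(np.float32)
    rows.append(cv2.remap(a["top"].astype(np.float32),uv,None,cv2.INTER_CUBIC))
im=np.clip(np.hstack(rows)*1.3,0,255)[:,:,::-1]
cv2.imwrite("pics/win.png",cv2.resize(im.astype(np.uint8),None,fx=2,fy=2))
```

```text
(no output)
```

View pics/tz.png

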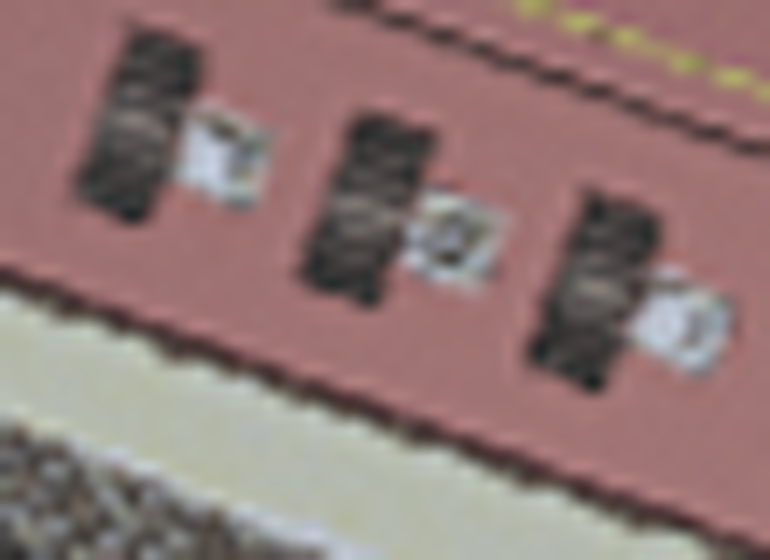

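View pics/win.png

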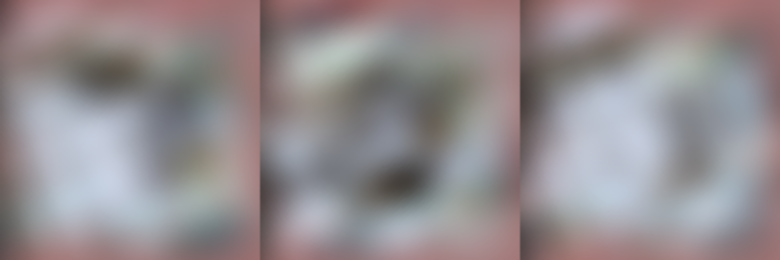

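View pics/sz.png

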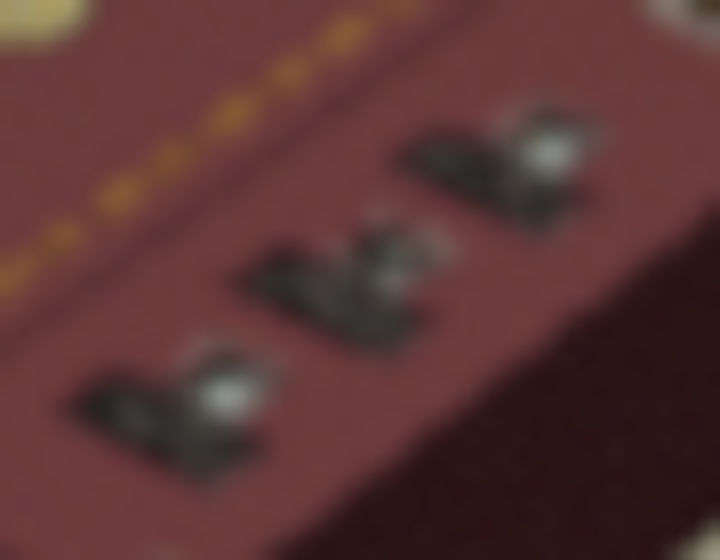

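```bash
cat > digit.py <<'E'
from h import *
import itertools
def glyph(d,font,th,ar=1.0):
    # 10px/mm canvas 20mm square, digit 9 mm high, centred
    (w,h),b=cv2.getTextSize(str(d),font,4.0,th)
    im=np.zeros((h+200,w+200),np.uint8); cv2.putText(im,str(d),(100,h+100),font,4.0,255,th,cv2.LINE_AA)
    ys,xs=np.where(im>128); im=im[ys.min():ys.max()+1,xs.min():xs.max()+1]
    s=90/im.shape[0]; im=cv2.resize(im,(max(int(im.shape[1]*s*ar),8),90),interpolation=cv2.INTER_AREA)
    o=np.zeros((200,200),np.float32); y0=55;x0=100-im.shape[1]//2
    o[y0:y0+90,x0:x0+im.shape[1]]=im/255.; return o
def score(avg,c,p,y,zt=75,digits=range(10)):
    R=Ro.from_euler('z',p[3]).as_matrix()
    uc=proj(c,(np.array([-62,y-16.5,zt])/1000)@R.T+p[:3])[0]
    u0=np.round(uc).astype(int)
    V,U=np.mgrid[u0[1]-4:u0[1]+5,u0[0]-4:u0[0]+5]
    P=np.array([onz(c,(u,v),zt/1000+p[2]) for u,v in zip(U.ravel(),V.ravel())])
    o=(P-p[:3])@R*1000-[-62,y-16.5,0]      # own mm
    g=avg.mean(2)[V,U].ravel()
    out={}
    for d in digits:
        best=9
        for font,th,ar in itertools.product((0,2,3),(10,16,24),(1.,)):
            G=glyph(d,font,th,ar)
            for sg in (5,9,13):
                B=cv2.GaussianBlur(G,(0,0),sg)
                for dx,dy in itertools.product(np.arange(-2,2.1,1),repeat=2):
                    m=(abs(o[:,0]-dx)<4.8)&(abs(o[:,1]-dy)<4.5)
                    if m.sum()<8: continue
                    mx=(100-(o[m,1]-dy)*10).astype(np.float32); my=(100-(o[m,0]-dx)*10).astype(np.float32)
                    t=cv2.remap(B,mx[None],my[None],cv2.INTER_LINEAR)[0]
                    A=np.c_[t,np.ones(m.sum())]; k,*_=np.linalg.lstsq(A,g[m],rcond=None)
                    if k[0]>-30: continue
                    e=np.sqrt(np.mean((A@k-g[m])**2))/max(g[m].std(),1)
                    best=min(best,e)
        out[d]=round(float(best),2)
    return out
if __name__=="__main__":
    a=np.load("avg0.npz");p=np.load("box.npy")
    for n in ("top","side"):
        for y in (78,34,-10): print(n,y,score(a[n],load(n+"0"),p,y))
E
python3 digit.py
```

```text
top 78 {0: 0.78, 1: 0.69, 2: 0.89, 3: 0.74, 4: 0.89, 5: 0.79, 6: 0.8, 7: 0.64, 8: 0.81, 9: 0.77}
top 34 {0: 0.62, 1: 0.79, 2: 0.67, 3: 0.59, 4: 0.75, 5: 0.67, 6: 0.74, 7: 0.68, 8: 0.68, 9: 0.72}
top -10 {0: 0.92, 1: 0.67, 2: 0.85, 3: 0.67, 4: 0.81, 5: 0.88, 6: 9.0, 7: 0.62, 8: 0.92, 9: 0.84}
side 78 {0: 0.82, 1: 0.86, 2: 0.9, 3: 0.69, 4: 9.0, 5: 0.78, 6: 9.0, 7: 0.88, 8: 9.0, 9: 9.0}
side 34 {0: 9.0, 1: 9.0, 2: 9.0, 3: 9.0, 4: 9.0, 5: 9.0, 6: 9.0, 7: 0.81, 8: 9.0, 9: 9.0}
side -10 {0: 9.0, 1: 9.0, 2: 9.0, 3: 0.89, 4: 9.0, 5: 9.0, 6: 9.0, 7: 9.0, 8: 9.0, 9: 9.0}
```

jog_arm(
  moves=[
    [[40, -50, 0], [0, 0, -1.4], 0],
    [[70, -90, 0], [0, 0, -2.8], 0],
    [[95, -125, 0], [0, 0, -4.2], 0],
    [[120, -160, 0], [0, 0, -5.6], 0],
    [[145, -193, 0], [0, 0, -7], 0],
  ],
  squeeze=10,
)

```text
time_s: 1.92
ee_pos: [0.3071, 0.3512, 0.2056]
eef_rot: [3.141, -0.0, 2.189]
force: [1.0, 1.2, 1.1]
grip_width: 0.0637
```

jog_arm(
  moves=[
    [[25, -33, -10], [0, 0, -1.4], 0],
    [[50, -66, -20], [0, 0, -2.8], 0],
    [[75, -99, -30], [0, 0, -4.2], 0],
    [[100, -132, -40], [0, 0, -5.6], 0],
    [[125, -165, -50], [0, 0, -7], 0],
  ],
)

```text
time_s: 2.33
ee_pos: [0.4297, 0.1896, 0.1564]
eef_rot: [3.141, -0.0, 1.578]
force: [1.2, -0.3, 0.6]
grip_width: 0.0307
```

jog_arm(
  moves=[
    [[25, -33, 0], [0, 0, -1.4], 0],
    [[50, -66, -10], [0, 0, -2.8], 0],
    [[75, -99, -20], [0, 0, -4], 0],
    [[95, -130, -30], [0, 0, -4], 0],
    [[95, -130, -40], [0, 0, -4], 0],
  ],
)

```text
time_s: 2.75
ee_pos: [0.5264, 0.0566, 0.1159]
eef_rot: [3.14, 0.0, 1.23]
force: [0.4, -0.3, 0.1]
grip_width: 0.0006
```

jog_arm(
  moves=[
    [[0, 0, 0], [0, 0, 0], 0],
    [[0, 0, 0], [0, 0, 0], 0],
  ],
)

```text
time_s: 2.92
ee_pos: [0.5233, 0.0617, 0.1163]
eef_rot: [-3.14, 0.0, 1.235]
force: [0.9, -0.7, 1.5]
grip_width: 0.0005
```

Run:
```python
from h import *
print(ctrl.get_obs())
for n in ("side","top"):
    c=eyes.camera(n); np.save(f"{n}1.npy",c,allow_pickle=True)
    p=np.load("box.npy")
crop(load("top1"),250,130,420,290,4.6,"t1"); crop(load("side1"),225,100,375,240,5,"s1")
```

```text
{'time_s': 2.9167, 'qpos': array([4.77234526e-02, 3.42122223e-01, 1.68498481e+00, 1.72628398e-04,
       1.11571514e+00, 3.83575684e-01]), 'joint_vel': array([ 0.02690339, -0.02613226, -0.00631373,  0.00062645,  0.00443584,
        0.00018889]), 'tau': array([-1.81615982e+00, -5.02632558e+01, -3.14831650e+01,  1.40553724e-02,
       -1.78867285e-01, -5.54909580e-02]), 'ee_pos': array([0.52332591, 0.06167763, 0.11627925]), 'eef_rot': array([-3.14039449e+00,  3.16427682e-04,  1.23486831e+00]), 'force': array([ 0.92378279, -0.65012873,  1.50048329]), 'moment': array([-0.112954  ,  0.12866364,  0.03061237]), 'grip_width': 0.00045857945910209155}
```

View pics/t1.png

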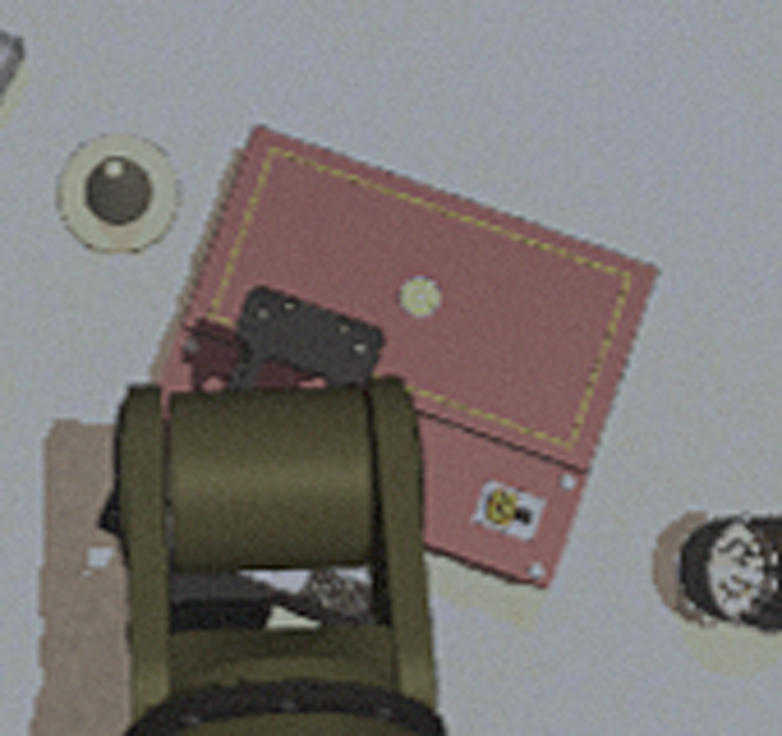

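View pics/s1.png

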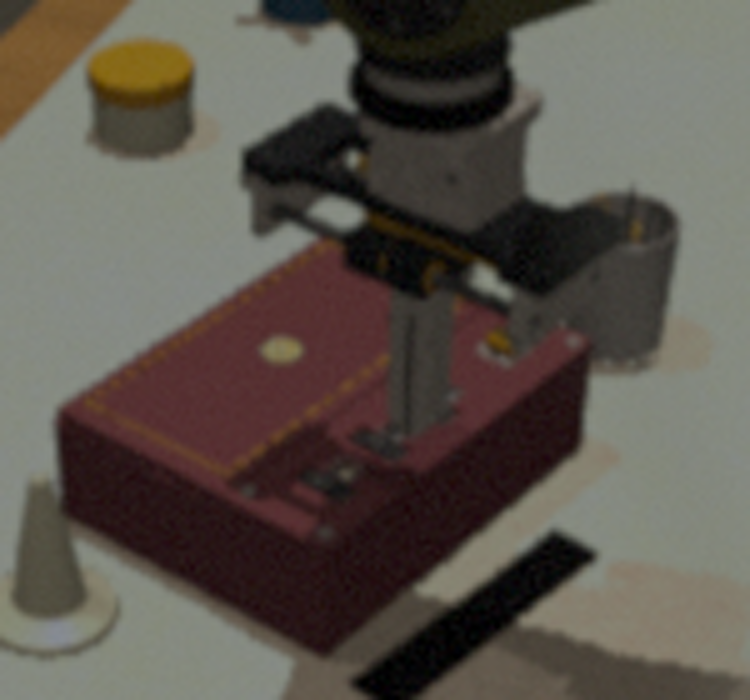

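jog_arm(
  moves=[
    [[12, -15, -10], [0, 0, 0], 0],
    [[23, -31, -20], [0, 0, 0], 0],
    [[23, -31, -25], [0, 0, 0], 0],
    [[23, -31, -27], [0, 0, 0], 0],
    [[23, -31, -27], [0, 0, 0], 0],
  ],
)

```text
time_s: 3.43
ee_pos: [0.5463, 0.0315, 0.0897]
eef_rot: [-3.141, -0.0, 1.236]
force: [0.0, 0.5, 0.5]
grip_width: 0.0008
```

```bash
cat > st.py <<'E'
from h import *
o=ctrl.get_obs(); p=np.load("box.npy"); R=Ro.from_euler('z',p[3]).as_matrix()
print("t",o["time_s"],"ee",o["ee_pos"].round(4),"F",o["force"].round(2),"own mm",((o["ee_pos"]-p[:3])@R*1000).round(1),"Fown",(o["force"]@R).round(1), "yaw err deg",np.degrees(o["eef_rot"][2]-p[3]-np.pi/2).round(1),"w",o["grip_width"].round(4))
E
python3 st.py
```

```text
Traceback (most recent call last):
  File "st.py", line 3, in <module>
    print("t",o["time_s"],"ee",o["ee_pos"].round(4),"F",o["force"].round(2),"own mm",((o["ee_pos"]-p[:3])@R*1000).round(1),"Fown",(o["force"]@R).round(1), "yaw err deg",np.degrees(o["eef_rot"][2]-p[3]-np.pi/2).round(1),"w",o["grip_width"].round(4))
                                                                                                                                                                                                                               ^^^^^^^^^^^^^^^^^^^^^
AttributeError: 'float' object has no attribute 'round'
```

```bash
sed -i 's/,"w",o\["grip_width"\].round(4)//; s/,np.degrees(\(.*\)).round(1))/,round(float(np.degrees(\1)),1))/' st.py; python3 st.py
```

```text
t 3.4333 ee [0.5463 0.0315 0.0897] F [0.   0.46 0.53] own mm [-70.1  34.5  91.5] Fown [-0.2  0.4  0.5] yaw err deg 0.2
```

jog_arm(
  moves=[
    [[0, 0, -4], [0, 0, 0], 0],
    [[0, 0, -8], [0, 0, 0], 0],
    [[0, 0, -9], [0, 0, 0], 0],
    [[0, 0, -9], [0, 0, 0], 0],
  ],
)

```text
time_s: 3.77
ee_pos: [0.5466, 0.0308, 0.0804]
eef_rot: [-3.141, 0.0, 1.235]
force: [0.5, 0.5, -0.3]
grip_width: 0.0003
```

jog_arm(
  moves=[
    [[0, 0, -1], [0, 0, 0], 0],
    [[0, 0, -1], [0, 0, 0], 0],
  ],
)

```text
time_s: 3.93
ee_pos: [0.5468, 0.0305, 0.0795]
eef_rot: [3.142, -0.0, 1.235]
force: [-1.0, 0.0, -0.9]
grip_width: 0.0004
```

jog_arm(
  moves=[
    [[0, 0, -1], [0, 0, 0], 0],
    [[0, 0, -1], [0, 0, 0], 0],
  ],
)

```text
time_s: 4.1
ee_pos: [0.5468, 0.0304, 0.0785]
eef_rot: [-3.142, 0.0, 1.235]
force: [-0.5, -1.2, 0.8]
grip_width: 0.0006
```

```bash
python3 st.py
```

```text
t 4.1 ee [0.5468 0.0304 0.0785] F [-0.47 -1.24  0.85] own mm [-69.3  33.7  80.3] Fown [-0.  -1.3  0.8] yaw err deg 0.2
```

jog_arm(
  moves=[
    [[0, 0, -0.8], [0, 0, 0], 0],
    [[0, 0, -0.8], [0, 0, 0], 0],
  ],
)

```text
time_s: 4.27
ee_pos: [0.5468, 0.0304, 0.0776]
eef_rot: [-3.141, 0.0, 1.235]
force: [-0.4, 0.1, 0.0]
grip_width: 0.0005
```

```bash
python3 st.py
```

```text
t 4.2667 ee [0.5468 0.0304 0.0776] F [-0.42  0.06  0.  ] own mm [-69.3  33.6  79.5] Fown [-0.4 -0.1  0. ] yaw err deg 0.2
```

jog_arm(
  moves=[
    [[0, 0, -0.8], [0, 0, 0], 0],
    [[0, 0, -0.8], [0, 0, 0], 0],
  ],
)

```text
time_s: 4.43
ee_pos: [0.5469, 0.0304, 0.0771]
eef_rot: [3.141, -0.0, 1.235]
force: [-0.3, 0.8, 2.6]
grip_width: 0.0006
```

jog_arm(
  moves=[
    [[0, 0, -0.5], [0, 0, 0], 0],
    [[0, 0, -0.5], [0, 0, 0], 0],
  ],
)

```text
time_s: 4.6
ee_pos: [0.547, 0.0304, 0.0769]
eef_rot: [3.141, -0.0, 1.235]
force: [-1.3, -0.3, 6.0]
grip_width: 0.0003
```

jog_arm(
  moves=[
    [[2.8, -1, -0.2], [0, 0, 0], 0],
    [[5.7, -2, -0.2], [0, 0, 0], 0],
  ],
)

```text
time_s: 4.77
ee_pos: [0.553, 0.0284, 0.0774]
eef_rot: [3.14, -0.0, 1.235]
force: [-2.1, -0.7, 11.3]
grip_width: 0.0003
```

```bash
python3 st.py
```

```text
t 4.7667 ee [0.553  0.0284 0.0774] F [-2.1  -0.73 11.25] own mm [-62.7  33.8  79.2] Fown [-1.7 -1.4 11.3] yaw err deg 0.2
```

jog_arm(
  moves=[
    [[2.8, -1, 0.4], [0, 0, 0], 0],
    [[5.2, -1.8, 0.4], [0, 0, 0], 0],
  ],
)

```text
time_s: 4.93
ee_pos: [0.5584, 0.0265, 0.0773]
eef_rot: [3.14, -0.0, 1.235]
force: [0.5, -0.8, 3.8]
grip_width: 0.0007
```

```bash
python3 st.py
```

```text
t 4.9333 ee [0.5584 0.0265 0.0773] F [ 0.53 -0.8   3.79] own mm [-57.1  33.8  79.2] Fown [ 0.8 -0.6  3.8] yaw err deg 0.2
```

jog_arm(
  moves=[
    [[2.4, -0.8, 0], [0, 0, 0], 0],
    [[2.4, -0.8, 0], [0, 0, 0], 0],
    [[2.4, -0.8, 8], [0, 0, 0], 0],
    [[-5, 25, 35], [0, 0, 0], 0],
  ],
)

```text
time_s: 5.27
ee_pos: [0.5512, 0.0493, 0.1087]
eef_rot: [-3.135, 0.003, 1.232]
force: [1.3, 1.2, -1.1]
grip_width: 0.0006
```

jog_arm(
  moves=[
    [[-3, 40, 5], [0, 0, 0], 0],
    [[-6, 80, 5], [0, 0, 0], 0],
    [[-10, 120, 5], [0, 0, 0], 0],
    [[-10, 120, 5], [0, 0, 0], 0],
  ],
)

```text
time_s: 5.6
ee_pos: [0.5412, 0.1772, 0.117]
eef_rot: [-3.141, -0.001, 1.24]
force: [-0.3, 0.7, -0.1]
grip_width: 0.0003
```

```bash
cat > look.py <<'E'
from h import *
import sys
k=sys.argv[1]
a=np.mean([eyes.camera("top")["frame"].astype(float) for _ in range(6)],0); np.save(f"a{k}.npy",a)
o=np.load("avg0.npz")["top"]
g=lambda a:cv2.resize(np.clip(a[212:250,293:343]*1.3,0,255).astype(np.uint8)[:,:,::-1],None,fx=14,fy=7.5 if 0 else 14,interpolation=cv2.INTER_CUBIC)
cv2.imwrite(f"pics/l{k}.png",g(a))
print(ctrl.get_obs()["time_s"])
E
python3 look.py 1; python3 st.py
```

```text
5.9
t 5.9 ee [0.5428 0.1704 0.1167] F [-0.98 -0.49 -0.68] own mm [-119.6  164.4  118.5] Fown [-0.8 -0.8 -0.7] yaw err deg 0.1
```

View pics/l1.png

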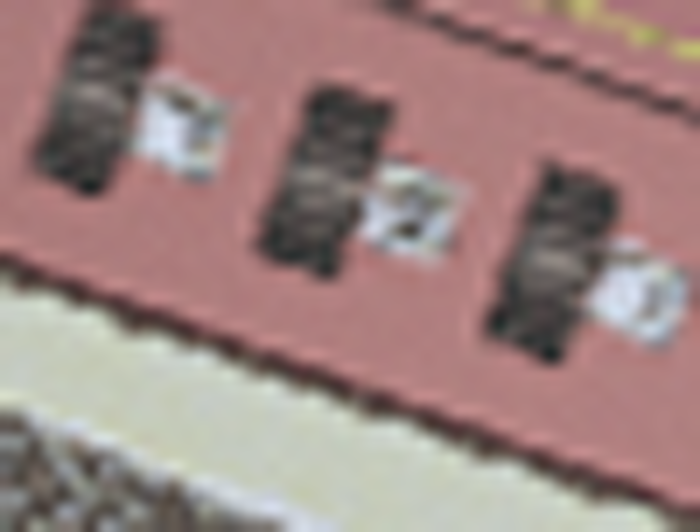

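```bash
cat > digit2.py <<'E'
from h import *
from digit import glyph
import itertools,sys
c=load("top0");p=np.load("box.npy");R=Ro.from_euler('z',p[3]).as_matrix()
S=20
def data(avg,y):
    u0=np.round(proj(c,(np.array([-62,y-16.5,75])/1000)@R.T+p[:3])[0]).astype(int)
    V,U=np.mgrid[u0[1]-5:u0[1]+6,u0[0]-5:u0[0]+6]
    P=np.array([onz(c,(u,v),.075+p[2]) for u,v in zip(U.ravel(),V.ravel())])
    o=(P-p[:3])@R*1000-[-62,y-16.5,0]
    return o[:,:2],avg[V,U].mean(-1).ravel()
W=np.zeros((200,200),np.float32); W[100-63:100+63,100-65:100+65]=1
cache={}
def tmpl(d,font,th,ar,sg):
    k=(d,font,th,ar,sg)
    if k not in cache:
        cache[k]=cv2.GaussianBlur(glyph(d,font,th,ar),(0,0),sg)
    return cache[k]
wc={s:cv2.GaussianBlur(W,(0,0),s) for s in (3,6,9,12)}
def err(o,g,d,font,th,ar,sg,dx,dy,full=False):
    m=(abs(o[:,0]-dx)<8)&(o[:,1]-dy<7)&(o[:,1]-dy>-9)
    mx=(100-(o[m,1]-dy)*10).astype(np.float32)[None]; my=(100-(o[m,0]-dx)*10).astype(np.float32)[None]
    w=cv2.remap(wc[sg],mx,my,cv2.INTER_LINEAR)[0]; t=cv2.remap(tmpl(d,font,th,ar,sg),mx,my,cv2.INTER_LINEAR)[0]
    A=np.c_[np.ones(m.sum()),w,t]; k=np.linalg.lstsq(A,g[m],rcond=None)[0]
    if k[2]>-30 : k[2]=-30; 
    return np.mean((A@k-g[m])**2)
def run(names):
    a0=np.load("avg0.npz")["top"]
    L=data(a0,78);Rr=data(a0,-10)
    res=[]
    for font,th,ar,sg in itertools.product((0,2,3),(10,16,24),(.8,1.,1.2),(3,6,9,12)):
        for dx,dy in itertools.product(np.arange(-3,3.1,.75),repeat=2):
            res.append((err(*L,7,font,th,ar,sg,dx,dy)+err(*Rr,1,font,th,ar,sg,dx,dy),font,th,ar,sg,dx,dy))
    res.sort(); print([ [float(round(v,2)) for v in r] for r in res[:4]])
    for n in names:
        a=a0 if n=="0" else np.load(f"a{n}.npy")
        for y in (78,34,-10):
            o,g=data(a,y)
            out={d:round(float(min(err(o,g,d,*r[1:5],r[5]+ex,r[6]+ey) for r in res[:30] for ex in (-.5,0,.5) for ey in (-.5,0,.5)))) for d in range(10)}
            print(n,y,out)
run(sys.argv[1:])
E
time python3 digit2.py 0 1
```

```text
[[488.86, 0.0, 10.0, 1.2, 12.0, -1.5, -1.5], [496.91, 0.0, 10.0, 1.2, 12.0, -0.75, -1.5], [507.14, 0.0, 10.0, 1.0, 12.0, -1.5, -1.5], [508.83, 0.0, 16.0, 1.2, 12.0, -1.5, -1.5]]
0 78 {0: 382, 1: 319, 2: 359, 3: 333, 4: 360, 5: 361, 6: 371, 7: 267, 8: 366, 9: 358}
0 34 {0: 188, 1: 241, 2: 187, 3: 219, 4: 247, 5: 222, 6: 224, 7: 176, 8: 220, 9: 200}
0 -10 {0: 191, 1: 145, 2: 190, 3: 152, 4: 177, 5: 194, 6: 200, 7: 158, 8: 194, 9: 177}
1 78 {0: 462, 1: 390, 2: 441, 3: 411, 4: 441, 5: 436, 6: 449, 7: 325, 8: 445, 9: 437}
1 34 {0: 294, 1: 306, 2: 233, 3: 295, 4: 316, 5: 290, 6: 321, 7: 231, 8: 322, 9: 272}
1 -10 {0: 224, 1: 170, 2: 227, 3: 179, 4: 211, 5: 232, 6: 240, 7: 189, 8: 232, 9: 205}
real	0m11.587s
user	0m10.765s
sys	0m0.191s
```

Run:
```python
from h import *
a0=np.load("avg0.npz")["top"];a1=np.load("a1.npy")
c=load("top0");p=np.load("box.npy");R=Ro.from_euler('z',p[3]).as_matrix()
rows=[]
for a in (a0,a1):
  r=[]
  for y in (78,34,-10):
    N=180;o=9.5
    X,Y=np.meshgrid(-63+np.linspace(o,-o,N),y-18+np.linspace(o,-o,N),indexing='ij')
    P=np.stack([X,Y,0*X+75],-1).reshape(-1,3)/1000@R.T+p[:3]
    uv=proj(c,P).reshape(N,N,2).astype(np.float32)
    g=cv2.remap(a.mean(2).astype(np.float32),uv,None,cv2.INTER_LANCZOS4)
    r.append(g)
  rows.append(np.hstack(r))
im=np.vstack(rows); im=np.clip((im-50)*1.5,0,255).astype(np.uint8)
cv2.imwrite("pics/cmp.png",cv2.resize(im,None,fx=1.4,fy=1.4))
for a in(a0,a1): print(a.mean(2)[221:233,316:329].astype(int))
```

```text
[[ 45  56  59  49  68  94 101 100  99 100  99  99 100]
 [ 60  50  43  38  79 103 100  98 100 100 101  98  99]
 [ 58  60  62  53  88  87  86  98  99  98  98 100  99]
 [ 79  64  53  77 128 145 136 111 103 103  98  99  99]
 [ 75  92  88  94 111  97  79 100 108 115 111  98 101]
 [ 73  67  64 123 114  92  95  76  86 110 107  99 101]
 [ 52  51  57 104  94 102 103  80 114 118 100  98 101]
 [ 53  42  95 143 112  69  53 113 127 100  99 100 104]
 [ 41  65 100 101 105 133 125 121  98  85  99 102 105]
 [ 41  65  94  97  98 112 114 121 109  97 101 102  95]
 [ 41  80 102 101  98  98  99 104 103  99 101 104  74]
 [ 94  99 100 100 100  99 100 100  99 101 102 106  74]]
[[ 47  60  66  52  74 104 111 110 109 108 108 109 110]
 [ 62  55  48  39  87 114 109 109 110 109 109 110 109]
 [ 65  66  65  56  96  96  95 108 109 108 110 109 110]
 [ 89  72  57  82 141 159 149 122 112 115 108 108 110]
 [ 79  99  99 107 119 107  88 112 121 125 122 108 109]
 [ 78  73  69 131 127 103 104  85  96 119 118 110 110]
 [ 60  59  59 138 153 134 109 106 136 128 108 111 111]
 [ 59  48 103 160 136  83  55 127 140 108 108 112 114]
 [ 44  70 107 110 113 144 135 134 110  91 110 110 117]
 [ 43  72 103 103 108 122 126 133 121 104 110 113 103]
 [ 44  88 111 111 107 108 108 115 112 110 111 115  83]
 [104 108 111 111 109 109 107 110 108 110 112 117  83]]
```

View pics/cmp.png

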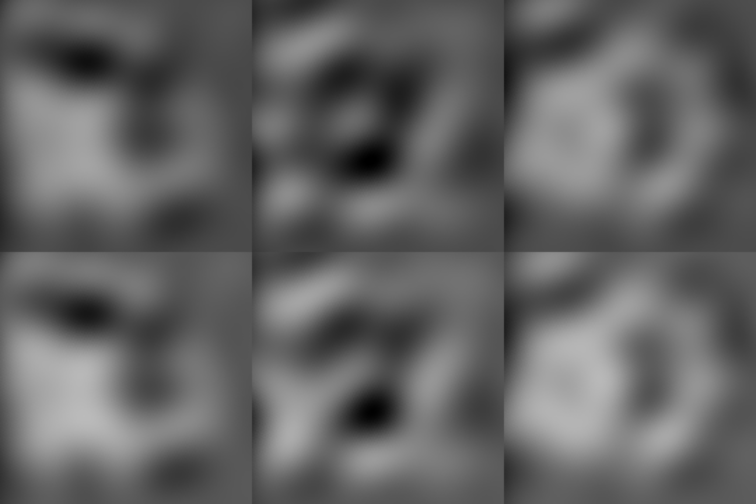

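```bash
cat > diff.py <<'E'
from digit2 import *
def pairs(A,B,y=34):
    o,ga=data(A,y);_,gb=data(B,y)
    ol,la=data(A,78);_,lb=data(B,78); gain=(lb@la)/(la@la)
    D=gb/gain-ga
    out={}
    for d in range(10):
        best=None
        for font,th,ar,sg in itertools.product((0,2,3,4),(10,16,24),(.8,1.,1.2),(3,6,9,12)):
            T=tmpl((d+1)%10,font,th,ar,sg)-tmpl(d,font,th,ar,sg)
            for dx,dy in itertools.product(np.arange(-3,2.1,.5),repeat=2):
                mx=(100-(o[:,1]-dy)*10).astype(np.float32)[None]; my=(100-(o[:,0]-dx)*10).astype(np.float32)[None]
                t=cv2.remap(T,mx,my,cv2.INTER_LINEAR)[0]
                k=max((-t@D)/(t@t+1e-9),0)
                e=np.sum((D+k*t)**2)/np.sum(D**2)
                if k>25 and (best is None or e<best[0]): best=(round(float(e),2),font,th,ar,sg,float(dx),float(dy),round(float(k)))
        out[d]=best
    return out
E
sed -i 's/^run(sys.argv\[1:\])/if __name__=="__main__": run(sys.argv[1:])/' digit2.py
python3 - <<'E'
from diff import *
for d,v in pairs(np.load("avg0.npz")["top"],np.load("a1.npy")).items(): print(d,"->",(d+1)%10,v)
E
```

```text
0 -> 1 (0.45, 2, 24, 1.2, 3, -1.5, 0.5, 32)
1 -> 2 None
2 -> 3 (0.49, 3, 16, 1.0, 12, -1.5, 2.0, 188)
3 -> 4 (0.72, 2, 24, 1.2, 3, 0.5, 2.0, 25)
4 -> 5 (0.59, 0, 10, 0.8, 3, -2.5, 2.0, 38)
5 -> 6 (0.62, 4, 24, 1.0, 3, 0.0, 1.0, 127)
6 -> 7 (0.44, 4, 10, 0.8, 12, -2.5, 2.0, 84)
7 -> 8 None
8 -> 9 (0.43, 4, 10, 1.0, 3, -2.0, 1.0, 69)
9 -> 0 (0.49, 0, 10, 1.2, 3, -2.5, 2.0, 50)
```

jog_arm(
  moves=[
    [[1, -38, 0], [0, 0, 0], 0],
    [[2, -76, -5], [0, 0, 0], 0],
    [[3, -112, -15], [0, 0, 0], 0],
    [[4, -139, -28], [0, 0, 0], 0],
    [[4, -139, -36], [0, 0, 0], 0],
  ],
)

```text
time_s: 6.32
ee_pos: [0.5464, 0.0275, 0.0797]
eef_rot: [-3.141, 0.001, 1.23]
force: [0.6, -0.3, -1.3]
grip_width: 0.0008
```

jog_arm(
  moves=[
    [[0, 0, -1], [0, 0, 0], 0],
    [[0, 0, -2], [0, 0, 0], 0],
  ],
)

```text
time_s: 6.48
ee_pos: [0.5466, 0.0324, 0.0786]
eef_rot: [-3.141, 0.0, 1.234]
force: [0.8, 1.0, -1.0]
grip_width: 0.0006
```

```bash
python3 st.py
```

```text
t 6.4833 ee [0.5466 0.0324 0.0786] F [ 0.83  0.99 -1.03] own mm [-70.1  35.5  80.4] Fown [ 0.5  1.2 -1. ] yaw err deg 0.1
```

jog_arm(
  moves=[
    [[0, -1, -1], [0, 0, 0], 0],
    [[0, -1.5, -1.7], [0, 0, 0], 0],
    [[0, -1.5, -2], [0, 0, 0], 0],
  ],
)

```text
time_s: 6.73
ee_pos: [0.5469, 0.0317, 0.077]
eef_rot: [3.141, -0.0, 1.236]
force: [0.1, 0.5, 1.2]
grip_width: 0.0005
```

```bash
python3 st.py
```

```text
t 6.7333 ee [0.5469 0.0317 0.077 ] F [0.12 0.54 1.23] own mm [-69.6  34.9  78.9] Fown [-0.1  0.5  1.2] yaw err deg 0.2
```

jog_arm(
  moves=[
    [[0, 0, -0.6], [0, 0, 0], 0],
    [[2.8, -1, -0.6], [0, 0, 0], 0],
    [[5.6, -2, -0.6], [0, 0, 0], 0],
  ],
)

```text
time_s: 6.98
ee_pos: [0.5529, 0.0297, 0.0774]
eef_rot: [3.14, -0.001, 1.236]
force: [-1.3, 0.8, 9.5]
grip_width: 0.0005
```

jog_arm(
  moves=[
    [[2.8, -1, 0], [0, 0, 0], 0],
    [[4.7, -1.6, 0], [0, 0, 0], 0],
  ],
)

```text
time_s: 7.15
ee_pos: [0.5581, 0.0278, 0.0773]
eef_rot: [3.139, -0.001, 1.236]
force: [0.4, 0.1, 6.4]
grip_width: 0.0006
```

```bash
python3 st.py
```

```text
t 7.15 ee [0.5581 0.0278 0.0773] F [0.44 0.14 6.39] own mm [-57.8  35.   79.1] Fown [0.4 0.3 6.4] yaw err deg 0.2
```

jog_arm(
  moves=[
    [[2.8, -1, 0], [0, 0, 0], 0],
    [[2.8, -1, 0], [0, 0, 0], 0],
    [[2.8, -1, 8], [0, 0, 0], 0],
    [[-5, 25, 35], [0, 0, 0], 0],
  ],
)

```text
time_s: 7.48
ee_pos: [0.5507, 0.0503, 0.1083]
eef_rot: [-3.136, 0.003, 1.232]
force: [-0.5, 0.4, -0.1]
grip_width: 0.0005
```

jog_arm(
  moves=[
    [[-3, 40, 5], [0, 0, 0], 0],
    [[-6, 80, 5], [0, 0, 0], 0],
    [[-10, 120, 5], [0, 0, 0], 0],
    [[-10, 120, 5], [0, 0, 0], 0],
  ],
)

```text
time_s: 7.82
ee_pos: [0.5406, 0.1781, 0.1165]
eef_rot: [-3.141, -0.001, 1.24]
force: [-0.1, 0.1, 0.2]
grip_width: 0.0006
```

```bash
cat > cmp.py <<'E'
from h import *
import sys
c=load("top0");p=np.load("box.npy");R=Ro.from_euler('z',p[3]).as_matrix()
rows=[]
for n in sys.argv[2:]:
  a=np.load("avg0.npz")["top"] if n=="0" else np.load(f"a{n}.npy")
  y=34;N=180;o=9.5
  X,Y=np.meshgrid(-63+np.linspace(o,-o,N),y-18+np.linspace(o,-o,N),indexing='ij')
  P=np.stack([X,Y,0*X+75],-1).reshape(-1,3)/1000@R.T+p[:3]
  uv=proj(c,P).reshape(N,N,2).astype(np.float32)
  rows.append(np.vstack([cv2.remap(a.mean(2).astype(np.float32),uv,None,i) for i in (cv2.INTER_LANCZOS4,cv2.INTER_NEAREST)]))
im=np.hstack(rows); im=np.clip((im-50)*1.5,0,255).astype(np.uint8)
s=min(1.4,790/im.shape[1]); cv2.imwrite(f"pics/{sys.argv[1]}.png",cv2.resize(im,None,fx=s,fy=s))
E
python3 look.py 2; python3 st.py; python3 cmp.py c2 0 1 2; python3 digit2.py 0 1 2|grep " 34"
```

```text
8.1167
t 8.1167 ee [0.5421 0.1714 0.1161] F [-0.97  0.13  0.38] own mm [-120.5  165.1  117.9] Fown [-1.  -0.2  0.4] yaw err deg 0.1
0 34 {0: 188, 1: 241, 2: 187, 3: 219, 4: 247, 5: 222, 6: 224, 7: 176, 8: 220, 9: 200}
1 34 {0: 294, 1: 306, 2: 233, 3: 295, 4: 316, 5: 290, 6: 321, 7: 231, 8: 322, 9: 272}
2 34 {0: 308, 1: 326, 2: 300, 3: 314, 4: 339, 5: 331, 6: 370, 7: 291, 8: 373, 9: 368}
```

View pics/c2.png

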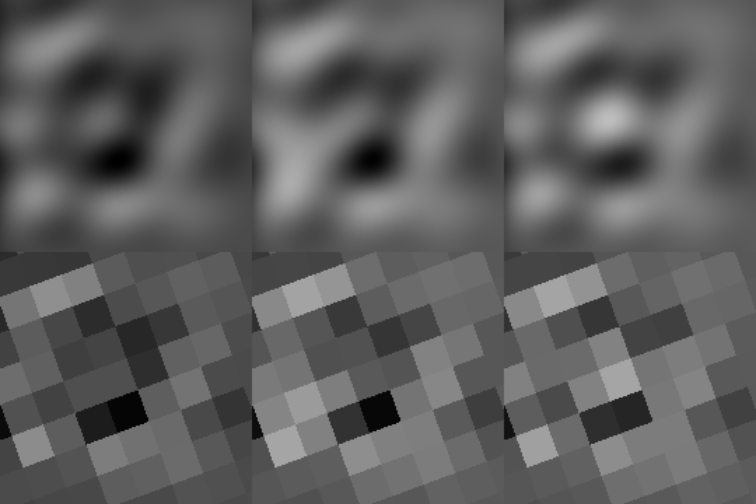

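View pics/l2.png

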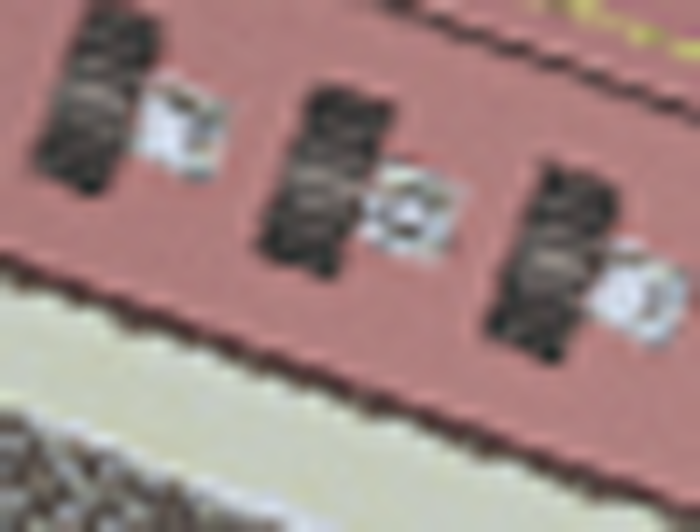

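jog_arm(
  moves=[
    [[1, -38, 0], [0, 0, 0], 0],
    [[2, -76, -5], [0, 0, 0], 0],
    [[3, -112, -15], [0, 0, 0], 0],
    [[5, -139, -28], [0, 0, 0], 0],
    [[5, -140, -37], [0, 0, 0], 0],
  ],
)

```text
time_s: 8.53
ee_pos: [0.5469, 0.0274, 0.0783]
eef_rot: [-3.141, 0.001, 1.23]
force: [0.8, 0.3, 0.3]
grip_width: 0.0002
```

jog_arm(
  moves=[
    [[0, 0, -1], [0, 0, 0], 0],
    [[0, -0.5, -2], [0, 0, 0], 0],
    [[0, -0.5, -2.2], [0, 0, 0], 0],
  ],
)

```text
time_s: 8.78
ee_pos: [0.5471, 0.032, 0.0771]
eef_rot: [3.141, 0.0, 1.235]
force: [0.1, -0.8, 1.7]
grip_width: 0.0005
```

```bash
python3 st.py
```

```text
t 8.7833 ee [0.5471 0.032  0.0771] F [ 0.1  -0.85  1.65] own mm [-69.6  35.2  78.9] Fown [ 0.4 -0.8  1.7] yaw err deg 0.1
```

jog_arm(
  moves=[
    [[0, 0, -0.6], [0, 0, 0], 0],
    [[3, -1, -0.6], [0, 0, 0], 0],
    [[6, -2, -0.6], [0, 0, 0], 0],
    [[9, -3.1, -0.6], [0, 0, 0], 0],
    [[12, -4.2, -0.6], [0, 0, 0], 0],
  ],
)

```text
time_s: 9.2
ee_pos: [0.5596, 0.0281, 0.0772]
eef_rot: [3.14, -0.0, 1.236]
force: [0.1, -3.4, 2.9]
grip_width: 0.0007
```

jog_arm(
  moves=[
    [[1.4, -0.5, 0], [0, 0, 0], 0],
    [[1.4, -0.5, 0], [0, 0, 0], 0],
    [[1.4, -0.5, 8], [0, 0, 0], 0],
    [[-13.5, 4.6, 8], [0, 0, 0], 0],
    [[-13.5, 4.6, 2], [0, 0, 0], 0],
  ],
)

```text
time_s: 9.62
ee_pos: [0.5445, 0.0334, 0.0792]
eef_rot: [3.141, -0.001, 1.236]
force: [0.1, -0.2, -0.1]
grip_width: 0.0003
```

```bash
python3 st.py
```

```text
t 9.6167 ee [0.5445 0.0334 0.0792] F [ 0.1  -0.25 -0.07] own mm [-72.4  35.7  81.1] Fown [ 0.2 -0.2 -0.1] yaw err deg 0.2
```

jog_arm(
  moves=[
    [[2.5, -1.5, 0], [0, 0, 0], 0],
    [[2.5, -1.5, -1.3], [0, 0, 0], 0],
    [[2.5, -1.5, -2], [0, 0, 0], 0],
  ],
)

```text
time_s: 9.87
ee_pos: [0.5487, 0.0309, 0.0769]
eef_rot: [3.141, -0.0, 1.235]
force: [-5.1, 0.7, 16.5]
grip_width: 0.0006
```

```bash
python3 st.py
```

```text
t 9.8667 ee [0.5487 0.0309 0.0769] F [-5.14  0.7  16.55] own mm [-67.7  34.8  78.7] Fown [-5.1 -1.  16.5] yaw err deg 0.2
```

jog_arm(
  moves=[
    [[0, 0, 0.9], [0, 0, 0], 0],
  ],
)

```text
time_s: 9.95
ee_pos: [0.5485, 0.0309, 0.0775]
eef_rot: [3.142, -0.0, 1.235]
force: [-1.0, 0.9, 0.6]
grip_width: 0.0001
```

```bash
python3 st.py
```

```text
t 9.95 ee [0.5485 0.0309 0.0775] F [-0.96  0.94  0.62] own mm [-67.8  34.7  79.3] Fown [-1.2  0.6  0.6] yaw err deg 0.2
```

jog_arm(
  moves=[
    [[-1, 0.3, -0.3], [0, 0, 0], 0],
    [[-1, 0.3, -0.5], [0, 0, 0], 0],
  ],
)

```text
time_s: 10.12
ee_pos: [0.5477, 0.0312, 0.077]
eef_rot: [3.14, -0.0, 1.235]
force: [0.3, 0.9, 7.2]
grip_width: 0.0008
```

```bash
python3 st.py
```

```text
t 10.1167 ee [0.5477 0.0312 0.077 ] F [0.25 0.86 7.16] own mm [-68.7  34.7  78.8] Fown [-0.   0.9  7.2] yaw err deg 0.2
```

jog_arm(
  moves=[
    [[3, -1, 0], [0, 0, 0], 0],
    [[6, -2.1, 0.1], [0, 0, 0], 0],
    [[9, -3.1, 0.1], [0, 0, 0], 0],
  ],
)

```text
time_s: 10.37
ee_pos: [0.5568, 0.028, 0.0774]
eef_rot: [3.14, -0.0, 1.235]
force: [0.3, -0.3, 7.1]
grip_width: -0.0
```

jog_arm(
  moves=[
    [[3, -1.1, 0], [0, 0, 0], 0],
    [[5, -1.7, 0], [0, 0, 0], 0],
  ],
)

```text
time_s: 10.53
ee_pos: [0.5616, 0.0262, 0.0767]
eef_rot: [3.141, -0.0, 1.235]
force: [0.7, 0.3, 1.9]
grip_width: 0.0005
```

```bash
python3 st.py
```

```text
t 10.5333 ee [0.5616 0.0262 0.0767] F [0.74 0.28 1.94] own mm [-53.9  34.6  78.6] Fown [0.6 0.5 1.9] yaw err deg 0.2
```

Lift and look.

jog_arm(
  moves=[
    [[0, 0, 0], [0, 0, 0], 0],
    [[0, 0, 8], [0, 0, 0], 0],
    [[-7, 26, 35], [0, 0, 0], 0],
  ],
)

```text
time_s: 10.78
ee_pos: [0.5525, 0.05, 0.1088]
eef_rot: [-3.135, 0.003, 1.232]
force: [-0.8, 0.7, -0.7]
grip_width: 0.0006
```

jog_arm(
  moves=[
    [[-3, 40, 5], [0, 0, 0], 0],
    [[-6, 80, 5], [0, 0, 0], 0],
    [[-10, 120, 5], [0, 0, 0], 0],
    [[-10, 120, 5], [0, 0, 0], 0],
  ],
)

```text
time_s: 11.12
ee_pos: [0.5426, 0.178, 0.1171]
eef_rot: [-3.141, -0.001, 1.24]
force: [-0.7, 0.1, 1.0]
grip_width: 0.0004
```

```bash
python3 look.py 3; python3 st.py; python3 cmp.py c3 0 1 2 3; python3 digit2.py 3|grep " 34"
```

```text
11.4167
t 11.4167 ee [0.5441 0.1712 0.1167] F [-0.09  0.16 -0.22] own mm [-118.6  165.6  118.6] Fown [-0.1  0.1 -0.2] yaw err deg 0.1
3 34 {0: 259, 1: 291, 2: 198, 3: 238, 4: 308, 5: 263, 6: 278, 7: 191, 8: 267, 9: 265}
```

View pics/c3.png

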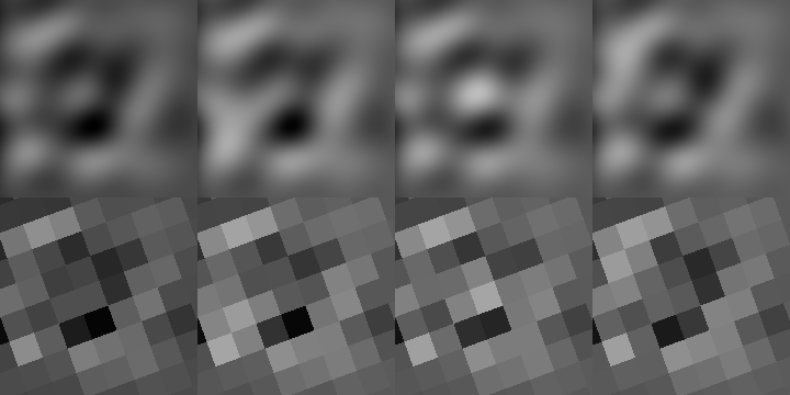

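View pics/l3.png

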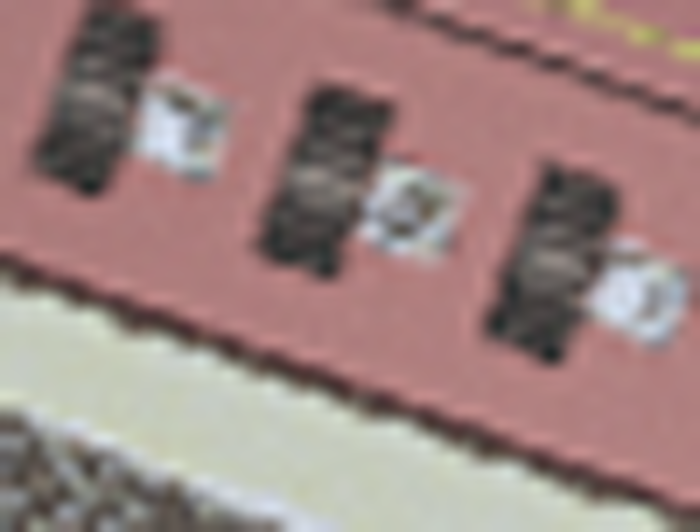

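jog_arm(
  moves=[
    [[1, -38, 0], [0, 0, 0], 0],
    [[2, -76, -5], [0, 0, 0], 0],
    [[3, -112, -15], [0, 0, 0], 0],
    [[3, -139, -28], [0, 0, 0], 0],
    [[3, -141, -37], [0, 0, 0], 0],
  ],
)

```text
time_s: 11.83
ee_pos: [0.5466, 0.0265, 0.0789]
eef_rot: [-3.141, 0.001, 1.23]
force: [-1.0, -1.1, 0.9]
grip_width: 0.0007
```

jog_arm(
  moves=[
    [[0, 0, -0.5], [0, 0, 0], 0],
    [[0, 0, -1.5], [0, 0, 0], 0],
    [[0, 0, -1.8], [0, 0, 0], 0],
    [[0, 0, -1.8], [0, 0, 0], 0],
  ],
)

```text
time_s: 12.17
ee_pos: [0.5473, 0.0323, 0.0785]
eef_rot: [3.141, -0.0, 1.236]
force: [0.2, -0.7, 0.3]
grip_width: 0.0004
```

```bash
python3 st.py
```

```text
t 12.1667 ee [0.5473 0.0323 0.0785] F [ 0.18 -0.7   0.34] own mm [-69.5  35.6  80.3] Fown [ 0.4 -0.6  0.3] yaw err deg 0.2
```

jog_arm(
  moves=[
    [[0, -1, -0.9], [0, 0, 0], 0],
    [[0, -1, -1.7], [0, 0, 0], 0],
    [[0, -1, -1.7], [0, 0, 0], 0],
  ],
)

```text
time_s: 12.42
ee_pos: [0.5474, 0.031, 0.077]
eef_rot: [3.14, -0.001, 1.236]
force: [-1.5, 1.7, 6.4]
grip_width: 0.0002
```

```bash
python3 st.py
```

```text
t 12.4167 ee [0.5474 0.031  0.077 ] F [-1.51  1.68  6.44] own mm [-68.9  34.4  78.8] Fown [-2.   1.1  6.4] yaw err deg 0.2
```

Good, 6.4 N. Drag one click.

jog_arm(
  moves=[
    [[3, -1, 0], [0, 0, 0], 0],
    [[6, -2.1, 0.1], [0, 0, 0], 0],
    [[9, -3.1, 0.1], [0, 0, 0], 0],
  ],
)

```text
time_s: 12.67
ee_pos: [0.5567, 0.0277, 0.0774]
eef_rot: [3.14, -0.001, 1.236]
force: [0.8, -0.2, 5.9]
grip_width: 0.0002
```

jog_arm(
  moves=[
    [[3, -1.1, 0], [0, 0, 0], 0],
    [[5, -1.7, 0], [0, 0, 0], 0],
    [[5, -1.7, 0], [0, 0, 0], 0],
    [[5, -1.7, 8], [0, 0, 0], 0],
    [[-2, 24, 35], [0, 0, 0], 0],
  ],
)

```text
time_s: 13.08
ee_pos: [0.5526, 0.0489, 0.1086]
eef_rot: [-3.136, 0.003, 1.232]
force: [0.3, 0.1, -0.2]
grip_width: 0.0004
```

jog_arm(
  moves=[
    [[-3, 40, 5], [0, 0, 0], 0],
    [[-6, 80, 5], [0, 0, 0], 0],
    [[-10, 120, 5], [0, 0, 0], 0],
    [[-10, 120, 5], [0, 0, 0], 0],
  ],
)

```text
time_s: 13.42
ee_pos: [0.5426, 0.1768, 0.1168]
eef_rot: [-3.141, -0.001, 1.24]
force: [-0.3, 0.4, 0.5]
grip_width: 0.0003
```

```bash
python3 look.py 4; python3 st.py; python3 cmp.py c4 1 2 3 4; python3 digit2.py 4|grep " 34"
```

```text
13.7167
t 13.7167 ee [0.5442 0.1701 0.1164] F [ 0.68 -0.48  0.01] own mm [-118.2  164.5  118.2] Fown [ 0.8 -0.2  0. ] yaw err deg 0.1
4 34 {0: 267, 1: 297, 2: 181, 3: 259, 4: 312, 5: 281, 6: 309, 7: 192, 8: 292, 9: 271}
```

View pics/c4.png

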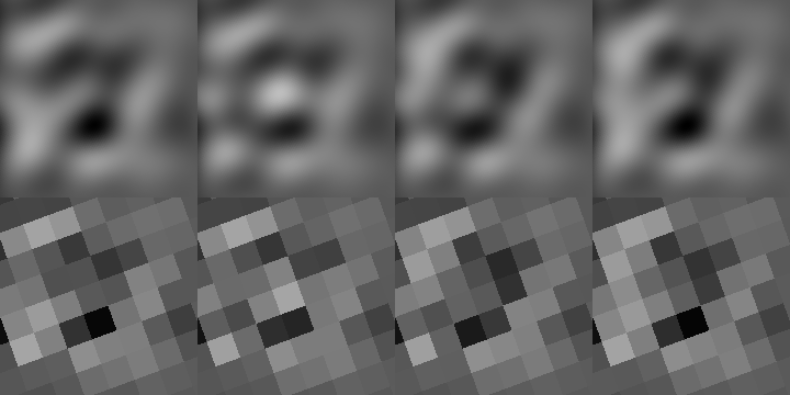

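View pics/l4.png

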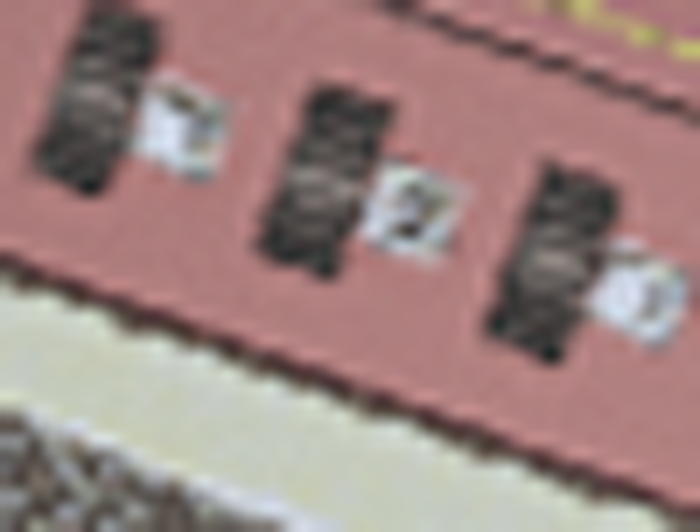

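jog_arm(
  moves=[
    [[1, -38, 0], [0, 0, 0], 0],
    [[2, -76, -5], [0, 0, 0], 0],
    [[3, -112, -15], [0, 0, 0], 0],
    [[3, -138, -28], [0, 0, 0], 0],
    [[3, -140, -37], [0, 0, 0], 0],
  ],
)

```text
time_s: 14.13
ee_pos: [0.5467, 0.0264, 0.0786]
eef_rot: [-3.141, 0.001, 1.23]
force: [0.5, -0.4, 0.3]
grip_width: 0.0006
```

jog_arm(
  moves=[
    [[0, -0.5, -0.5], [0, 0, 0], 0],
    [[0, -1, -0.8], [0, 0, 0], 0],
    [[0, -1, -0.8], [0, 0, 0], 0],
  ],
)

```text
time_s: 14.38
ee_pos: [0.5472, 0.0309, 0.079]
eef_rot: [3.141, -0.0, 1.235]
force: [0.1, 0.3, 0.5]
grip_width: 0.0004
```

```bash
python3 st.py
```

```text
t 14.3833 ee [0.5472 0.0309 0.079 ] F [0.15 0.33 0.49] own mm [-69.1  34.3  80.8] Fown [0.  0.4 0.5] yaw err deg 0.2
```

jog_arm(
  moves=[
    [[0, 0, -1], [0, 0, 0], 0],
    [[0, 0, -2], [0, 0, 0], 0],
    [[0, 0, -2.2], [0, 0, 0], 0],
    [[0, 0, -2.2], [0, 0, 0], 0],
  ],
)

```text
time_s: 14.72
ee_pos: [0.5473, 0.0311, 0.077]
eef_rot: [3.141, -0.001, 1.236]
force: [-0.8, 1.6, 4.8]
grip_width: 0.0005
```

```bash
python3 st.py
```

```text
t 14.7167 ee [0.5473 0.0311 0.077 ] F [-0.76  1.64  4.77] own mm [-69.   34.5  78.9] Fown [-1.3  1.3  4.8] yaw err deg 0.2
```

jog_arm(
  moves=[
    [[3, -1, -0.1], [0, 0, 0], 0],
    [[6, -2.1, 0], [0, 0, 0], 0],
    [[9, -3.1, 0], [0, 0, 0], 0],
  ],
)

```text
time_s: 14.97
ee_pos: [0.5567, 0.0279, 0.0775]
eef_rot: [3.14, -0.001, 1.236]
force: [0.2, -0.3, 6.5]
grip_width: 0.0003
```

jog_arm(
  moves=[
    [[3, -1.1, 0], [0, 0, 0], 0],
    [[5, -1.7, 0], [0, 0, 0], 0],
    [[5, -1.7, 0], [0, 0, 0], 0],
    [[5, -1.7, 8], [0, 0, 0], 0],
    [[-2, 24, 35], [0, 0, 0], 0],
  ],
)

```text
time_s: 15.38
ee_pos: [0.5526, 0.0489, 0.1085]
eef_rot: [-3.136, 0.003, 1.232]
force: [0.2, 0.6, -0.5]
grip_width: 0.0004
```

jog_arm(
  moves=[
    [[-3, 40, 5], [0, 0, 0], 0],
    [[-6, 80, 5], [0, 0, 0], 0],
    [[-10, 120, 5], [0, 0, 0], 0],
    [[-10, 120, 5], [0, 0, 0], 0],
  ],
)

```text
time_s: 15.72
ee_pos: [0.5426, 0.1768, 0.1168]
eef_rot: [-3.141, -0.001, 1.24]
force: [-0.8, 0.4, -0.6]
grip_width: 0.0005
```

```bash
python3 look.py 5; python3 st.py; python3 cmp.py c5 2 3 4 5; python3 digit2.py 5|grep " 34"
```

```text
16.0167
t 16.0167 ee [0.5442 0.17   0.1164] F [-0.65 -0.44  0.25] own mm [-118.2  164.4  118.2] Fown [-0.5 -0.6  0.2] yaw err deg 0.1
5 34 {0: 303, 1: 283, 2: 309, 3: 299, 4: 278, 5: 297, 6: 278, 7: 284, 8: 285, 9: 294}
```

View pics/c5.png

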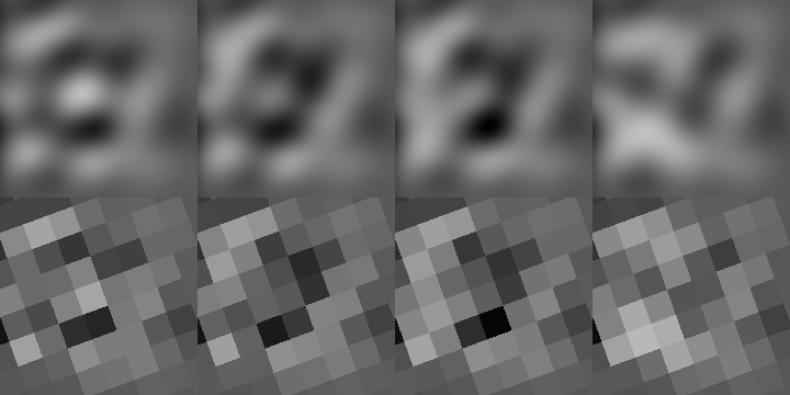

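View pics/l5.png

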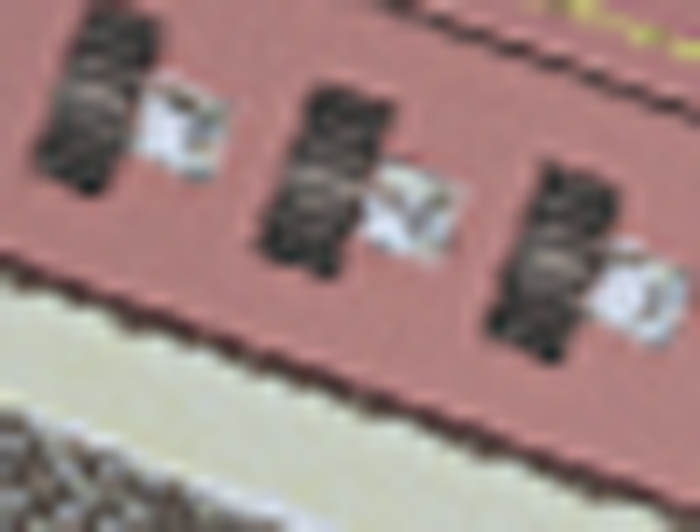

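jog_arm(
  moves=[
    [[-3, -40, 0], [0, 0, 0], 0],
    [[-6, -80, 0], [0, 0, 0], 0],
    [[-10, -120, 0], [0, 0, 0], 0],
    [[-13, -160, 0], [0, 0, 0], 0],
    [[-16, -200, 0], [0, 0, 0], 0],
  ],
)

```text
time_s: 16.43
ee_pos: [0.5273, -0.0316, 0.1165]
eef_rot: [3.141, 0.0, 1.234]
force: [0.5, 0.5, -0.0]
grip_width: 0.0007
```

jog_arm(
  moves=[
    [[-2, -20, -10], [0, 0, 0], 0],
    [[-2, -20, -10], [0, 0, 0], 0],
    [[-2, -20, -10], [0, 0, 0], 0],
  ],
)

```text
time_s: 16.68
ee_pos: [0.5255, -0.0504, 0.1061]
eef_rot: [-3.141, 0.0, 1.231]
force: [-0.1, 0.4, 0.2]
grip_width: 0.0006
```

```bash
python3 st.py
```

```text
t 16.6833 ee [ 0.5255 -0.0504  0.1061] F [-0.1   0.42  0.2 ] own mm [-62.5 -49.6 108. ] Fown [-0.2  0.4  0.2] yaw err deg -0.0
```

jog_arm(
  moves=[
    [[0, 0, -15], [0, 0, 0], 0],
    [[0, 0, -24], [0, 0, 0], 0],
    [[0, 0, -28], [0, 0, 0], 0],
    [[0, 0, -28.5], [0, 0, 0], 0],
    [[0, 0, -28.5], [0, 0, 0], 0],
  ],
)

```text
time_s: 17.1
ee_pos: [0.5261, -0.0483, 0.0779]
eef_rot: [-3.141, 0.0, 1.236]
force: [0.2, -0.1, -0.4]
grip_width: 0.0008
```

jog_arm(
  moves=[
    [[-1.3, -3.8, 0], [0, 0, 0], 0],
    [[-2.7, -7.5, 0], [0, 0, 0], 0],
    [[-4, -11.3, 0], [0, 0, 0], 0],
  ],
)

```text
time_s: 17.35
ee_pos: [0.522, -0.0604, 0.0782]
eef_rot: [3.141, -0.0, 1.235]
force: [0.3, 0.4, -0.2]
grip_width: 0.0002
```

```bash
python3 st.py
python3 - <<'E'
from h import *
c=eyes.camera("side"); np.save("side6.npy",c,allow_pickle=True); crop(c,270,110,370,200,7,"s6")
E
```

```text
t 17.35 ee [ 0.522  -0.0604  0.0782] F [ 0.34  0.45 -0.24] own mm [-62.5 -60.2  80.1] Fown [ 0.2  0.5 -0.2] yaw err deg 0.2
```

View pics/s6.png

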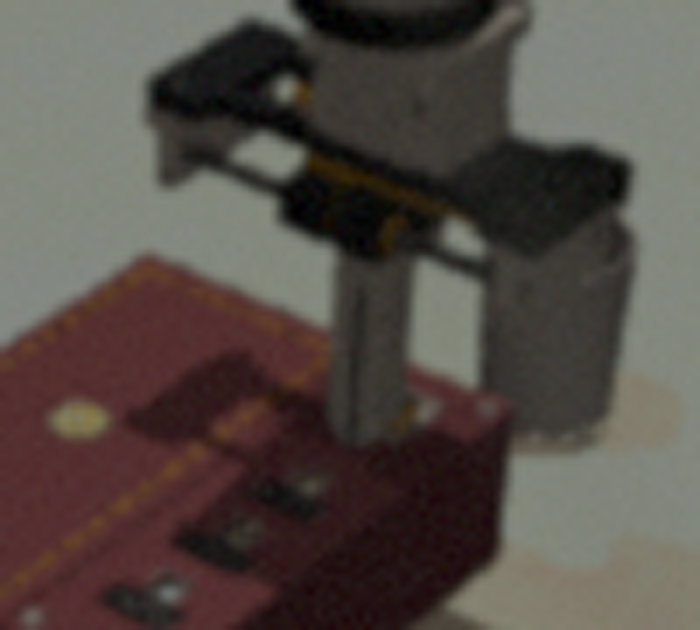

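jog_arm(
  moves=[
    [[-0.7, -1.9, 0], [0, 0, 0], 0],
    [[-1.3, -3.8, 0], [0, 0, 0], 0],
    [[-1.7, -4.7, 0], [0, 0, 0], 0],
    [[-2, -5.7, 0], [0, 0, 0], 0],
  ],
)

```text
time_s: 17.73
ee_pos: [0.5201, -0.0656, 0.078]
eef_rot: [3.141, -0.0, 1.235]
force: [-0.6, 3.3, 2.6]
grip_width: 0.0004
```

```bash
python3 st.py
```

```text
t 17.7333 ee [ 0.5201 -0.0656  0.078 ] F [-0.63  3.29  2.6 ] own mm [-62.5 -65.8  79.9] Fown [-1.7  2.9  2.6] yaw err deg 0.2
```

Contact; the catch is starting to move. Continue 2 mm.

jog_arm(
  moves=[
    [[-0.3, -0.9, 0], [0, 0, 0], 0],
    [[-0.6, -1.9, 0], [0, 0, 0], 0],
  ],
)

```text
time_s: 17.9
ee_pos: [0.5195, -0.0675, 0.078]
eef_rot: [3.141, -0.0, 1.235]
force: [0.8, 3.7, 4.0]
grip_width: 0.0004
```

```bash
python3 st.py
```

```text
t 17.9 ee [ 0.5195 -0.0675  0.078 ] F [0.78 3.71 4.05] own mm [-62.5 -67.8  79.9] Fown [-0.5  3.8  4. ] yaw err deg 0.2
```

jog_arm(
  moves=[
    [[-0.3, -0.9, 0.3], [0, 0, 0], 0],
    [[-0.7, -1.9, 0.5], [0, 0, 0], 0],
    [[-1, -2.8, 0.5], [0, 0, 0], 0],
  ],
)

```text
time_s: 18.15
ee_pos: [0.5184, -0.0706, 0.0781]
eef_rot: [-3.142, 0.0, 1.235]
force: [2.6, 3.2, -1.2]
grip_width: 0.0001
```

```bash
python3 st.py
```

```text
t 18.15 ee [ 0.5184 -0.0706  0.0781] F [ 2.61  3.19 -1.18] own mm [-62.5 -71.   80. ] Fown [ 1.4  3.9 -1.2] yaw err deg 0.2
```

jog_arm(
  moves=[
    [[-0.3, -0.9, 0], [0, 0, 0], 0],
    [[-0.6, -1.7, 0], [0, 0, 0], 0],
  ],
)

```text
time_s: 18.32
ee_pos: [0.5178, -0.0721, 0.0781]
eef_rot: [-3.142, -0.0, 1.235]
force: [6.0, 9.7, -4.0]
grip_width: 0.0006
```

```bash
python3 st.py;python3 - <<'E'
from h import *
c=eyes.camera("side"); crop(c,225,100,375,220,5,"s7")
E
```

```text
t 18.3167 ee [ 0.5178 -0.0721  0.0781] F [ 6.03  9.74 -4.03] own mm [-62.6 -72.7  80. ] Fown [ 2.5 11.2 -4. ] yaw err deg 0.2
```

View pics/s7.png

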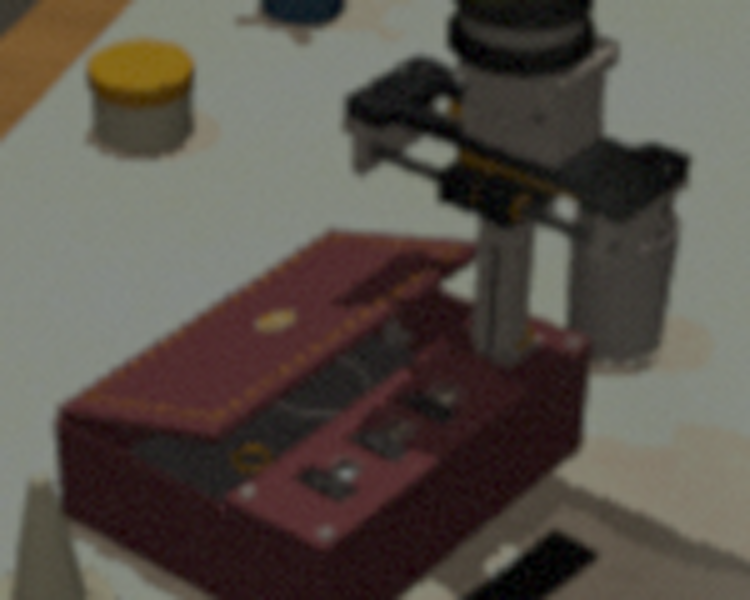

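jog_arm(
  moves=[
    [[1, 2.8, 0], [0, 0, 0], 0],
    [[2, 5.7, 0], [0, 0, 0], 0],
    [[4, 12, 0], [0, 0, 0], 0],
    [[4, 17, 0], [0, 0, 0], 0],
    [[4, 17, 12], [0, 0, 0], 0],
  ],
)

```text
time_s: 18.78
ee_pos: [0.5207, -0.0542, 0.0887]
eef_rot: [-3.138, 0.001, 1.236]
force: [0.2, 0.3, -0.6]
grip_width: 0.0005
```

jog_arm(
  moves=[
    [[0, 0, 30], [0, 0, 0], 0],
    [[-10, 0, 60], [0, 0, 0], 0],
    [[-30, 0, 90], [0, 0, 0], 0],
    [[-60, 0, 110], [0, 0, 0], 0],
    [[-100, 0, 120], [0, 0, 0], 0],
  ],
)

```text
time_s: 19.2
ee_pos: [0.4219, -0.0552, 0.2126]
eef_rot: [3.138, 0.0, 1.235]
force: [-0.2, -0.6, -0.2]
grip_width: 0.0006
```

jog_arm(
  moves=[
    [[-10, 38, 0], [0, 0, 0], 0],
    [[-20, 75, 0], [0, 0, 0], 0],
    [[-30, 110, 0], [0, 0, 0], 0],
    [[-40, 145, 0], [0, 0, 0], 0],
    [[-50, 180, 0], [0, 0, 0], 0],
  ],
)

```text
time_s: 19.62
ee_pos: [0.3708, 0.1262, 0.2107]
eef_rot: [3.141, 0.0, 1.235]
force: [1.0, -0.0, -0.3]
grip_width: 0.0001
```

jog_arm(
  moves=[
    [[0, 0, 0], [0, 0, 0], 0],
    [[0, 0, 0], [0, 0, 0], 0],
    [[0, 0, 0], [0, 0, 0], 0],
    [[0, 0, 0], [0, 0, 0], 0],
  ],
)

```text
time_s: 19.95
ee_pos: [0.3721, 0.1239, 0.2103]
eef_rot: [3.142, 0.0, 1.234]
force: [0.2, 0.0, -0.2]
grip_width: 0.0005
```

```bash
python3 look.py 8; python3 st.py;python3 - <<'E'
from h import *
c=eyes.camera("side"); cv2.imwrite("pics/s8.png",c["frame"][:,:,::-1])
c=eyes.camera("top"); cv2.imwrite("pics/t8.png",c["frame"][:,:,::-1])
E
python3 cmp.py c8 5 8
```

```text
20.25
t 20.25 ee [0.372  0.1243 0.2103] F [-0.04 -0.01 -0.49] own mm [-265.4   64.2  212.2] Fown [-0.  -0.  -0.5] yaw err deg 0.1
```

View pics/s8.png

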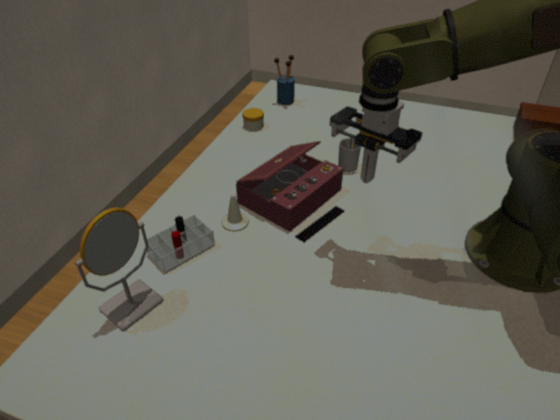

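View pics/t8.png

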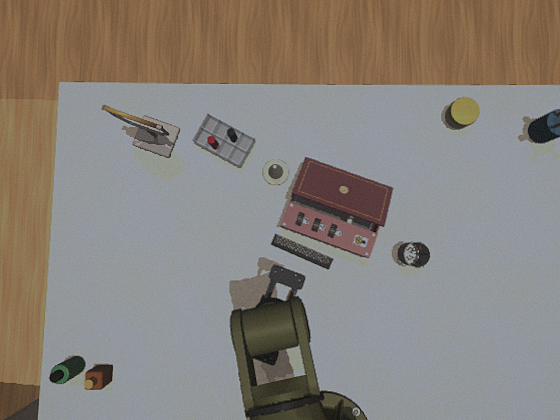

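View pics/l8.png

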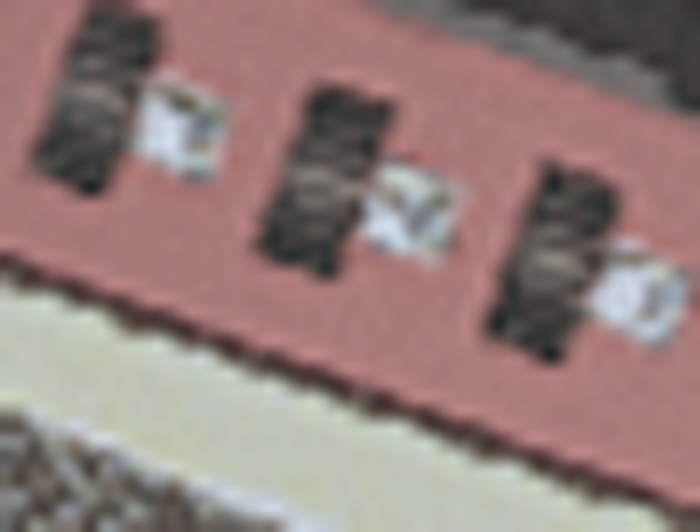

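The lid is ajar, the three windows look the same as before the catch was moved, and the comb, cone, cup and lipsticks are in place. The arm is clear of everything, so I'm handing in.

```bash
python3 -c "
from h import *
print(ctrl.hand_in())"
```

```text
the job is handed in; nothing more can be done
None
```

The lockbox is open: I rolled the middle thumbwheel to the 4, slid the catch right, and the lid sprang ajar. I handed in at about 20 s of the 67 s allowed.

- **Wheel:** I rolled it six clicks forward (8→9→0→1→2→3→4), one fingertip stroke per click. The four numbers the other way would have been shorter, but I could not read the starting 8 clearly until two clicks had shown the sequence. Pressing force was mostly 5–11 N. It touched 16.5 N once, and I backed off at once. These are readings at the end of each move, so a short peak in between is possible.
- **Reading the digits:** Each digit covers only about 4 pixels, and the template matching was ambiguous (the final picture scored 4 and 6 equal). I read the 4 from the sequence of changes and the shape of the last picture. The catch then moving freely confirmed it.
- **Catch:** It moved with about 3–4 N along its slide. The last reading, near the end of its travel, was 11 N along the slide, under the 20 N limit.
- **Last checks:** The lid stands ajar in both cameras and the outer wheels' windows look unchanged. The comb, ring cone, hairpin cup and lipsticks look unmoved by eye; I did not measure them. The arm was clear of everything, with about 0 N on the tool.

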